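Scan the finished order and lift it for hand-over

TASK

Two cup carriers stand on the coffee bar: take the hand scanner from its pad and scan the label of the complete order, the carrier with two cups, by holding the scanner level and still for two seconds with its window squarely facing the middle of that label, on the side towards the robot, from about 8 cm away. Lay the scanner back flat in the middle of its pad and let go, then lift the complete order by its handle about 12 cm straight up off the counter, never tipping it, and finish while still holding it there in the air, level and still, with both cups in place. Leave the other carrier and everything else on the counter where they are.

Things in the scene. Friction and masses are not known exactly. Their poses are not given: they have to be found in the camera images.
- scanner: Hand-held label scanner, a grey bar lying flat on its pad: handle 130 mm long (x -75 to 55), 34 mm wide, 40 mm high, flat sides; at the +x end a wider head (x 35 to 69, 50 mm wide, 44 mm high) with a dark glass window in its end face. 0.14 to 0.24 kg. Origin under the bar, on its centre line, z up; it looks along +x. The handle is free to grip across its width from x = -60 to 20.
- scanner_window (a point): Middle of the scanner's window: 70 mm along +x from the scanner's origin and 22 mm above its underside. The scanner looks out along this point's +x (the scanner's own x).
- pad: The scanner's black rubber pad, 190 mm (x) by 130 mm (y), 6 mm thick, fixed on the counter. Origin at the centre of its underside. The scanner starts near its middle, roughly lengthwise.
- order: The complete order: plywood cup carrier with BOTH compartments filled. Open box 90 mm (x) by 175 mm (y), walls 70 mm high and 5 mm thick, 5 mm floor, a partition in the middle between two 80 mm compartments (centres at y = -42.5 and +42.5), and a handle over the partition. Origin at the centre of its underside, z up; its -x side carries the label and faces the robot within about 0.25 rad. Carrier 0.25 kg, with both cups about 0.55 to 0.8 kg; the cups may differ in weight.
- order_label (a point): Middle of the order's bar-code label, a white upright rectangle 56 mm wide (y) and 40 mm high on the carrier's outer -x side, 42 mm above its underside and 46 mm from its middle. The label faces along the point's -x.
- order_handle (a point): Middle of the order carrier's handle bar, 164 mm above its underside, over its centre: the bar is 88 mm long along the carrier's x, 16 mm thick (y) and 26 mm high, on two 14 mm posts at x = -37 and +37. Grip it across its thickness from above; the space beneath and beside it is free down to the cup lids, 115 mm above the carrier's underside.
- other: The unfinished order: the same carrier and label, but with only one cup (in its +y compartment). To be left alone. Origin and axes as for the order.
- cup_a: Lidded paper cup in the order's -y compartment: 66 mm wide at its foot, 82 mm at its black lid, 110 mm high. Origin at the centre of its underside, standing on the carrier's floor.
- cup_b: The same cup, in the order's +y compartment.
- tamper: Bystander: coffee tamper standing on the counter, 58 mm wide, 88 mm high. Origin under its foot.
- pitcher: Bystander: steel milk pitcher, 90 mm wide, 115 mm high, handle on its +y side. Origin at the centre of its underside.
- espresso_cup: Bystander: small white mug, 70 mm wide, 60 mm high. Origin at the centre of its underside.
- sugar_jar: Bystander: glass jar, 72 mm wide, 120 mm high. Origin at the centre of its underside.
- syrup: Bystander: amber bottle, 68 mm wide, 210 mm high. Origin at the centre of its underside.
- portafilter: Bystander: portafilter lying on the counter, round 70 mm basket at its origin, 28 mm high, handle along its +x to 185 mm.
There are look-alikes about, which are no part of the job. Leave any pink or purple look-alike of the scanner alone. Leave any turquoise look-alike of the cup_b alone.

How it is judged:
By the outcome, as a careful person would: the job done as asked, in the order asked, and still so for the second after the job is handed in, while the arm keeps its last pose, push and grip.
It also fails if it takes over 72 s, if anything falls off the work surface, if the arm or the gripper's body presses on something with over 40 N, if the wrist force passes 120 N, or if a joint passes its speed limit or range.

ROBOT

A 6-joint arm with a two-finger parallel gripper is mounted at the origin on the work surface. World frame = base frame: x ahead of the robot, y to its left, z up, the work surface at z = 0. Lengths are in mm, angles in rad, forces in N, time in s.
With the tool pointing down it reaches from about 275 to 875 mm from the base axis. Payload 12.5 kg.
Tool frame: the origin (TCP) lies at the very end of the fingers, on their centre line; the grasp point (between the pads) lies manip.grip_depth behind it (manip.grip_depth is the distance from the TCP to the grasp point, in mm); z points along the fingers, y is the direction in which the jaws open and shut (so a half turn about z gives the same grasp; the last joint's range is limited). The gripper opens to 85 mm and grips with 20 to 120 N. Pads are 22 mm wide; open, the fingers measure 114 mm over their backs; the gripper's body (76 mm by 85 mm) begins 54 mm behind the grasp point. The pads swing forward as they close: fully open they stand 13 mm farther back than shut.
Start: joints at [-1.33, 0.351, 1.652, -0, 1.139, -0.085], TCP at [176.056, -521.046, 199.09] pointing down, gripper open.
Joint ranges: [-2.75, 2.75], [-0.79, 2.1], [0.01, 2.65], [-1.57, 4.71], [0.07, 3.14], [-2.87, 2.87]. Speed limits (rad/s): [2.22, 2.22, 2.79, 3.14, 3.14, 3.14].

INTERFACE

Orientations are given as a rotation vector (axis times angle).
In Python, from cell import read_state, viewer, manip gives the robot as it stands. The module is installed in compiled form; this text tells all that it offers.
- The arm moves only by the shell command python3 -m inch 'ROWS'. ROWS is JSON, a list of rows, each a list of 7 numbers: the gripper command: -1 is fully open, 1 is shut, values between are in proportion, then the shift along the tool's x, y, z each as a share of 25 cm, from -1 to 1, then the turn, a rotation vector about the tool's x, y, z each as a share of 120 degrees, from -1 to 1. In form: [[grip, tx, ty, tz, wx, wy, wz], ...]. A call has 1 to 20 rows; each row is the pose to reach, as a shift and turn from the pose measured when the call began, along the tool's axes at that moment; what a row does not reach only later rows make up. A row lasts 1/12 s, in which the tool goes at most 41.7 mm and 7.16 degrees, less where a joint would pass 70% of its speed; a pose out of reach is approached as far as the arm can. A call with a number of a shift or a turn outside -1 to 1 is refused whole. A call with a gripper value outside its range is refused whole. The fingers move at their own pace and stop on an object; the grip force is fixed at half the most. Time passes only in rows, so rows that repeat a pose let the fingers close. It gives the time, the measured TCP pose, the force and the opening at its end, in the units of the state.
- read_state(): the state, without advancing time (a new reading comes with each control period).
- viewer.snapshot(name): name is "side" or "top" or "wrist"; returns a dict with "img" (400x640x3 uint8, red, green, blue), "K" (3x3 intrinsics, pixels), "R" (3x3) and "t" (3): a world point X has camera coordinates R X + t. Camera axes: x right, y down, z forward; pixel columns grow to the right and rows downward; lengths in mm; the calibration is good to about 2 mm. A picture is of the moment at which its call begins. There is no depth.
- manip.sign_off(): hands the job in, once; it reports no verdict.
The state is a dict: "time": time; "joint_pos": joint angles; "joint_vel": joint speeds; "effort": joint torques, N m; "tcp_pos": TCP position; "orientation": TCP orientation; "force": force on the tool from outside, world axes, zero at the start; "torque": the same for the moment, N m; "opening": opening from 0.0 (shut) to 1.0 (fully open).
Only numpy, scipy, OpenCV 4.12 (cv2) and the standard library are available. Lean on these libraries where they do the work, as an engineer would, in place of code of your own. Each camera call takes 0.05 s, during which the arm holds its last target. There are 200 camera calls.

## Working session

There is one attempt and no reset: what is moved stays moved. The work goes in short steps, Python scripts to look and compute and a shell command to move; the robot and the scene stay as the last step left them, time stands still between calls to the robot, and variables do not carry over. Pictures are saved under pics/ and viewed, about 8 in all and at most 12, crops included, and the job is handed in when it is done.

```bash
mkdir -p pics; python3 - <<'E'
from cell import read_state, viewer, manip
import cv2,pickle
print(read_state(), manip.grip_depth)
d={}
for n in ("side","top"):
    s=viewer.snapshot(n); d[n]=s
    cv2.imwrite(f"pics/{n}0.png",s["img"][:,:,::-1]); print(n,s["K"].tolist(),s["R"].round(3).tolist(),s["t"].round(1))
pickle.dump(d,open("s0.pkl","wb"))
E
```

```text
{'time': 0.0, 'joint_pos': array([-1.32960316e+00,  3.51260068e-01,  1.65246219e+00,  4.44303877e-05,
        1.13909149e+00, -8.45879785e-02]), 'joint_vel': array([-0.00065843, -0.00076071,  0.00051648,  0.00166486,  0.00111171,
        0.00090781]), 'effort': array([-5.75981849e-04, -5.06109202e+01, -2.91406327e+01, -1.11855925e-04,
        4.50232401e-03, -9.45651749e-06]), 'tcp_pos': array([ 175.97634824, -520.680508  ,  198.53091341]), 'orientation': array([-3.09880665e+00, -5.09249045e-01,  8.68279347e-05]), 'force': array([-0.07963175,  0.769792  ,  0.24147748]), 'torque': array([-0.01615303, -0.01907775, -0.04897183]), 'opening': 1.005066468296068} 18.700000000000003
side [[445.5136295743566, 0.0, 324.145512208955], [0.0, 445.5136295743566, 196.38586310477965], [0.0, 0.0, 1.0]] [[-0.873, -0.488, -0.015], [-0.376, 0.69, -0.618], [0.312, -0.534, -0.786]] [ 446.9  269.6 1273.3]
top [[451.9538590188667, 0.0, 320.85623936282553], [0.0, 451.9538590188667, 203.87284419050187], [0.0, 0.0, 1.0]] [[-0.019, -1.0, 0.023], [-0.994, 0.016, -0.105], [0.105, -0.024, -0.994]] [ -20.9  519.8 1487.4]
```

View pics/top0.png

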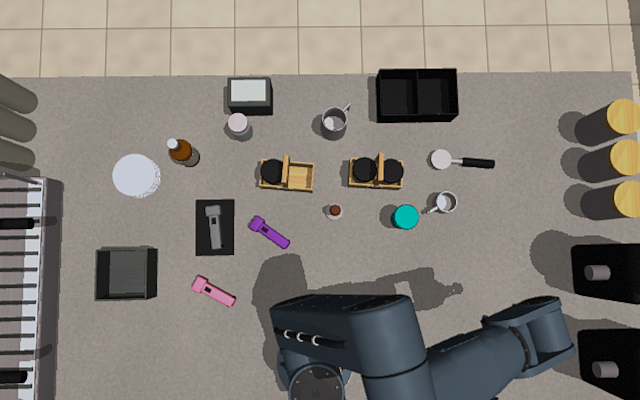

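View pics/side0.png

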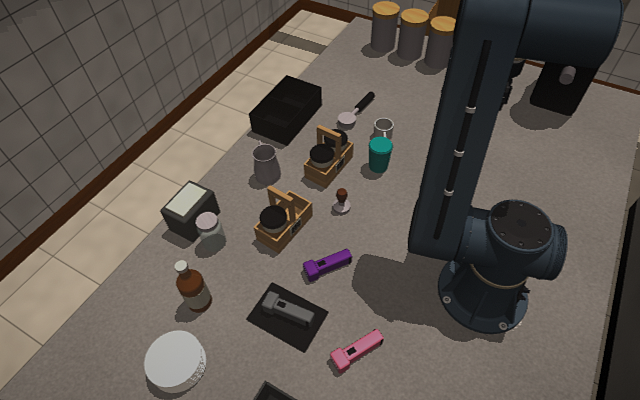

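The top view shows the grey scanner on its pad at about (214,227). The purple (269,232) and pink (214,291) ones are look-alikes. The carrier with two black lids at (376,171) is the order, and the one with a single lid at (286,175) is the other carrier. The turquoise cup is at (405,217). I'll confirm with one enlarged crop.

```bash
cat > h.py <<'E'
import numpy as np, cv2, pickle
from scipy.spatial.transform import Rotation as Ro
def ray(s,px,z):
    d=s["R"].T@np.linalg.solve(s["K"],[px[0],px[1],1.]); c=-s["R"].T@s["t"]
    return c+d*(z-c[2])/d[2]
def proj(s,X):
    p=s["K"]@(s["R"]@np.array(X,float)+s["t"]); return p[:2]/p[2]
E
python3 - <<'E'
from h import *
d=pickle.load(open("s0.pkl","rb")); im=d["top"]["img"]; sd=d["side"]["img"]
a=cv2.resize(im[190:265,185:250],None,fx=6,fy=6,interpolation=cv2.INTER_CUBIC)[:400]
b=cv2.resize(im[145:205,250:415],None,fx=4.8,fy=4.8,interpolation=cv2.INTER_CUBIC)[:288]
c=cv2.resize(sd[120:190,295:365],None,fx=4.2,fy=4.2,interpolation=cv2.INTER_CUBIC)
o=np.zeros((600,800,3),np.uint8)
o[:b.shape[0],:b.shape[1]]=b; a=cv2.resize(a,(300,int(300*a.shape[0]/a.shape[1])))[:310]
o[290:290+a.shape[0],:300]=a; o[295:295+c.shape[0],320:320+c.shape[1]]=c
cv2.imwrite("pics/crop1.png",o[:,:,::-1])
print(im[205:250:4,190:240:4].sum(2)//3)
hsv=cv2.cvtColor(im,cv2.COLOR_RGB2HSV); print(hsv[186,385],hsv[187,300],hsv[190,340])
E
```

```text
[[146 152  31  32  25  28  74  93  32  30  31  94 141]
 [144 154  31  35 123 125 126 124  35  31  32  90 146]
 [145 151  33  32 108 125 128 126  39  32  31  94 145]
 [145 157  29  30  28 128  87  81  30  32  31 131 146]
 [143 155  30  30  32 130  28 105  30  32  33 130 142]
 [140 156  30  31  33 122 131 117  32  32  31 136 140]
 [139 157  29  32  32 100 126 123  30  31  32 130 140]
 [139 158  32  32  32  83 127 128  34  32  31 128 144]
 [145 157  31  32  33  61 124 136  34  30  29 139 143]
 [150 155  31  30  29  23 125 137  33  33  32 129 142]
 [144 156  30  31  32   8 123 133   2  31  30 132 146]
 [148 157  30  30  32  30  61  40  30  31  32 126 144]]
[ 19 115 162] [ 20 113 205] [ 14  22 151]
```

View pics/crop1.png

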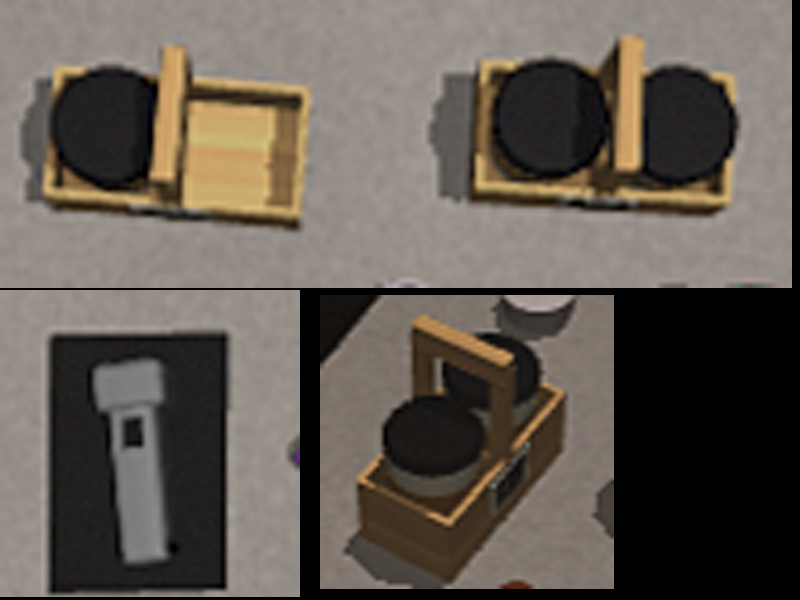

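The crop confirms it: the right-hand carrier holds two cups under black lids, the left-hand one a single cup. The grey scanner lies on its pad with its head pointing up in the image (+x), turned slightly. Next I'll measure the poses.

```bash
cat > meas.py <<'E'
from h import *
d=pickle.load(open("s0.pkl","rb")); S=d["top"]; im=S["img"]; g=im.mean(2)
def rect(mask,z,roi):
    m=np.zeros(mask.shape,np.uint8); x0,y0,x1,y1=roi; m[y0:y1,x0:x1]=mask[y0:y1,x0:x1]
    cs=max(cv2.findContours(m,0,1)[0],key=cv2.contourArea)[:,0,:]
    P=np.array([ray(S,p,z)[:2] for p in cs],np.float32)
    return cv2.minAreaRect(P),P
f=lambda r:[np.round(v,3) for v in r]
print("pad",f(rect(g<60,6,(185,190,245,262))[0]))
# fill pad outline
m=(g>68).astype(np.uint8); m[:, :199]=0; m[:,229:]=0
r,P=rect(m,6+40,(199,202,229,252)); print("scanner",f(r), P.min(0),P.max(0))
# centreline from handle rows
pts=[]
for row in range(203,252):
    xs=np.where(m[row,199:229])[0]
    if len(xs)>3: pts.append((row,xs.min()+199,xs.max()+199))
print(pts)
hsv=cv2.cvtColor(im,cv2.COLOR_RGB2HSV)
tan=((hsv[...,1]>70)&(hsv[...,0]>8)&(hsv[...,0]<30))
for n,roi in (("order",(335,140,412,200)),("other",(245,140,325,205))):
    m=tan.astype(np.uint8)
    r,P=rect(m,70,roi); print(n,f(r))
s=im.astype(int)
print("turq",f(rect((hsv[...,0]>80)&(hsv[...,0]<100)&(hsv[...,1]>150),110,(385,195,425,235))[0]))
print("tamper",ray(S,(335,212),88))
E
python3 meas.py
```

```text
pad [array([448.889, 328.972]), array([185.932, 124.597]), np.float64(0.08)]
scanner [array([448.205, 318.605]), array([143.657,  47.694]), np.float64(9.599)] [378.1666  301.98776] [519.5442  351.67944]
[(205, np.int64(213), np.int64(218)), (206, np.int64(207), np.int64(219)), (207, np.int64(205), np.int64(219)), (208, np.int64(205), np.int64(219)), (209, np.int64(205), np.int64(219)), (210, np.int64(205), np.int64(219)), (211, np.int64(205), np.int64(219)), (212, np.int64(206), np.int64(220)), (213, np.int64(206), np.int64(220)), (214, np.int64(206), np.int64(219)), (215, np.int64(206), np.int64(218)), (216, np.int64(208), np.int64(218)), (217, np.int64(209), np.int64(218)), (218, np.int64(209), np.int64(218)), (219, np.int64(209), np.int64(218)), (220, np.int64(209), np.int64(218)), (221, np.int64(209), np.int64(218)), (222, np.int64(209), np.int64(218)), (223, np.int64(209), np.int64(218)), (224, np.int64(209), np.int64(219)), (225, np.int64(209), np.int64(219)), (226, np.int64(209), np.int64(219)), (227, np.int64(210), np.int64(219)), (228, np.int64(210), np.int64(219)), (229, np
[... 323 characters left out ...]
, (238, np.int64(211), np.int64(220)), (239, np.int64(211), np.int64(220)), (240, np.int64(211), np.int64(220)), (241, np.int64(211), np.int64(220)), (242, np.int64(211), np.int64(220)), (243, np.int64(211), np.int64(220)), (244, np.int64(211), np.int64(220)), (245, np.int64(211), np.int64(220)), (246, np.int64(212), np.int64(220)), (247, np.int64(212), np.int64(220)), (248, np.int64(212), np.int64(220))]
order [array([ 624.537, -210.222]), array([178.919, 121.974]), np.float64(86.214)]
other [array([621.926,  80.945]), array([176.332, 119.312]), np.float64(84.281)]
turq [array([ 466.087, -292.722]), array([86.412, 73.181]), np.float64(88.982)]
tamper [485.95664065 -73.61713589  88.        ]
```

```bash
cat > plan.py <<'E'
import sys
from h import *
from cell import read_state
s=read_state(); R=Ro.from_rotvec(s["orientation"])
x=R.as_matrix()[:,0]; yaw=np.arctan2(x[1],x[0])
print("t %.2f tcp"%s["time"],s["tcp_pos"].round(1),"yaw %.4f tilt"%yaw,R.as_matrix()[:2,2].round(4),"open %.3f"%s["opening"],"F",s["force"].round(1),"q",s["joint_pos"].round(2))
for a in sys.argv[1:]:
    X,Y,Z,w=map(float,a.split(","))
    T=Ro.from_matrix(np.array([[np.cos(w),np.sin(w),0],[np.sin(w),-np.cos(w),0],[0,0,-1]]))
    print(a,"->",(R.inv().apply(np.array([X,Y,Z])-s["tcp_pos"])/250).round(4),((R.inv()*T).as_rotvec()/np.radians(120)).round(4))
E
python3 plan.py 250,-330,260,0.1 400,-210,270,0.0
```

```text
t 0.10 tcp [ 176.  -520.7  198.6] yaw 0.3258 tilt [-0.0002  0.001 ] open 1.003 F [ 0.6  0.3 -0.9] q [-1.33  0.35  1.65  0.    1.14 -0.08]
250,-330,260,0.1 -> [ 0.5247 -0.6283 -0.2449] [-0.0005  0.      0.1078]
400,-210,270,0.0 -> [ 1.2468 -0.891  -0.2845] [-0.0005  0.      0.1556]
```

```bash
python3 -m inch '[[-1,0.95,-0.75,-0.27,0,0,0.15],[-1,0.95,-0.75,-0.27,0,0,0.15],[-1,0.95,-0.75,-0.27,0,0,0.15],[-1,0.95,-0.75,-0.27,0,0,0.15],[-1,0.95,-0.75,-0.27,0,0,0.15],[-1,0.95,-0.75,-0.27,0,0,0.15],[-1,0.95,-0.75,-0.27,0,0,0.15],[-1,0.95,-0.75,-0.27,0,0,0.15],[-1,0.95,-0.75,-0.27,0,0,0.15],[-1,0.95,-0.75,-0.27,0,0,0.15]]'; python3 plan.py 400,-210,280,0.0; python3 - <<'E'
from h import *
from cell import viewer
s=viewer.snapshot("wrist"); pickle.dump(s,open("w1.pkl","wb")); cv2.imwrite("pics/w1.png",s["img"][:,:,::-1])
c=-s["R"].T@s["t"]; print(c, s["R"].round(2).tolist()); print(proj(s,[625,-210,164]))
E
```

```text
time: 0.93
tcp_pos: [341.3, -266.6, 266.4]
orientation: [-3.141, -0.022, 0.0]
force: [-0.1, -1.1, -0.3]
opening: 1.001
t 0.93 tcp [ 341.3 -266.6  266.4] yaw 0.0139 tilt [-0.0002  0.0007] open 1.001 F [-0.1 -1.1 -0.3] q [-0.77  0.06  1.84  0.    1.24  0.79]
400,-210,280,0.0 -> [ 0.2379 -0.2231 -0.0544] [-0.0003  0.0001  0.0066]
[ 419.12466345 -265.52495653  441.65595314] [[0.02, -1.0, -0.0], [-0.95, -0.02, 0.31], [-0.31, -0.0, -0.95]]
[ 233.82684702 -243.46603263]
```

```bash
python3 -m inch '[[-1,0.84,-0.22,-0.3,0,0,0.0066],[-1,0.84,-0.22,-0.3,0,0,0.0066],[-1,0.84,-0.22,-0.3,0,0,0.0066],[-1,0.84,-0.22,-0.3,0,0,0.0066],[-1,0.84,-0.22,-0.3,0,0,0.0066],[-1,0.84,-0.22,-0.3,0,0,0.0066],[-1,0.84,-0.22,-0.3,0,0,0.0066],[-1,0.84,-0.22,-0.3,0,0,0.0066],[-1,0.84,-0.22,-0.3,0,0,0.0066]]'; python3 - <<'E'
from h import *
from cell import viewer
s=viewer.snapshot("wrist"); pickle.dump(s,open("w1.pkl","wb")); cv2.imwrite("pics/w1.png",s["img"][:,:,::-1])
c=-s["R"].T@s["t"]; print(c, s["K"][0,0]); print(proj(s,[625,-210,164]))
E
```

```text
time: 1.73
tcp_pos: [549.1, -210.7, 340.0]
orientation: [-3.14, 0.004, 0.004]
force: [0.6, 0.6, -0.3]
opening: 1.002
[ 627.33593124 -211.1400224   515.11597441] 316.32799875741654
[315.29785995 100.71011919]
```

View pics/w1.png

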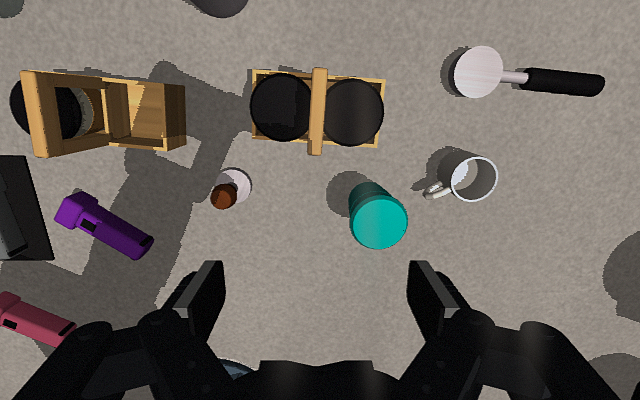

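The wrist view shows the order at (252..387, 68..155), with its handle bar from (318,68) to (314,155) and both lids in place. The tamper is at (230,190) and the turquoise cup at (378,222). Next I'll fit the rim and the bar.

```bash
python3 - <<'E'
from h import *
s=pickle.load(open("w1.pkl","rb")); im=s["img"]; hsv=cv2.cvtColor(im,cv2.COLOR_RGB2HSV)
m=((hsv[...,1]>80)&(hsv[...,0]>8)&(hsv[...,0]<30)&(hsv[...,2]>60)).astype(np.uint8)
r=np.zeros_like(m); r[55:165,240:400]=m[55:165,240:400]
def rect(mask,z):
    ys,xs=np.where(mask); P=np.array([ray(s,p,z)[:2] for p in zip(xs,ys)],np.float32); return cv2.minAreaRect(P)
rim=r.copy(); rim[:,303:332]=0
print("rim",rect(rim,70))
# handle: bar rows, bright run around col 316
L=[]
for y in range(75,150,1):
    xs=np.where(r[y,305:330])[0]+305
    if len(xs): L.append((y,xs.min(),xs.max()))
print(L[::6])
lab=cv2.connectedComponents(r)[0]; ys,xs=np.where(r[:,303:332]); print("bar rows",ys.min(),ys.max(), xs.min()+303,xs.max()+303)
for y in (68,156):print(ray(s,(316,y),177))
mid=np.array([ray(s,((a+b)/2,y),177)[:2] for y,a,b in L if 84<y<150]); p=np.polyfit(mid[:,0],mid[:,1],1); print("bar slope",p[0],"y at mid",mid.mean(0), [ray(s,(a,y),177)[1]-ray(s,(b,y),177)[1] for y,a,b in L[::12]])
t=((hsv[...,0]>80)&(hsv[...,0]<100)&(hsv[...,1]>150)).astype(np.uint8); c=max(cv2.findContours(t,0,1)[0],key=cv2.contourArea)[:,0]
print("turq lid", ray(s,(378,222),110))
cc,rr=cv2.minEnclosingCircle(c); print(cc,rr)
# near/far edges and sides lines
for nm,cols,fn in (("near",list(range(258,300))+list(range(335,374)),max),("far",list(range(262,300))+list(range(335,380)),min)):
    Q=np.array([ray(s,(cx,fn(np.where(rim[:,cx])[0])),70)[:2] for cx in cols if rim[:,cx].any()]); p=np.polyfit(Q[:,1],Q[:,0],1); print(nm,p,"x at y=-210",np.polyval(p,-210))
for nm,fn in (("left",min),("right",max)):
    Q=np.array([ray(s,(fn(np.where(rim[cy])[0]),cy),70)[:2] for cy in range(85,132)]); p=np.polyfit(Q[:,0],Q[:,1],1); print(nm,p,"y at x=624",np.polyval(p,624))
cv2.imwrite("pics/m.png",r*255)
E
```

```text
rim ((612.9947509765625, -211.3085479736328), (174.95098876953125, 90.3191909790039), 85.8619613647461)
[(75, np.int64(305), np.int64(329)), (81, np.int64(305), np.int64(329)), (87, np.int64(309), np.int64(329)), (93, np.int64(311), np.int64(326)), (99, np.int64(311), np.int64(325)), (105, np.int64(310), np.int64(325)), (111, np.int64(310), np.int64(324)), (117, np.int64(309), np.int64(324)), (123, np.int64(309), np.int64(324)), (129, np.int64(309), np.int64(323)), (135, np.int64(305), np.int64(326)), (141, np.int64(305), np.int64(329)), (147, np.int64(308), np.int64(321))]
bar rows 67 155 303 331
[ 655.88702059 -210.7700089   177.        ]
[ 568.51292675 -210.73396689  177.        ]
bar slope -0.05635752813122236 y at mid [ 608.6995565  -211.61480605] [np.float64(23.869450808423807), np.float64(20.110733697422972), np.float64(14.235146958733594), np.float64(14.396350542958857), np.float64(15.601235838680111), np.float64(22.09480347430369), np.float64(13.838072835898345)]
turq lid [ 465.62016659 -295.89517048  110.        ]
(374.8599853515625, 215.10000610351562) 34.40983200073242
near [6.54036999e-02 6.11506237e+02] x at y=-210 597.7714597229568
far [7.26063164e-02 6.73051865e+02] x at y=-210 657.8045382336452Traceback (most recent call last):
  File "<stdin>", line 25, in <module>
ValueError: min() iterable argument is empty
```

```bash
python3 -m inch '[[-1,-0.4,-1,0.1,0,0,0],[-1,-0.4,-1,0.1,0,0,0],[-1,-0.4,-1,0.1,0,0,0],[-1,-0.4,-1,0.1,0,0,0],[-1,-0.4,-1,0.1,0,0,0],[-1,-0.4,-1,0.1,0,0,0],[-1,-0.4,-1,0.1,0,0,0]]'; python3 -m inch '[[-1,-0.26,-1,0.2,0,0,-0.04],[-1,-0.26,-1,0.2,0,0,-0.04],[-1,-0.26,-1,0.2,0,0,-0.04],[-1,-0.26,-1,0.2,0,0,-0.04],[-1,-0.26,-1,0.2,0,0,-0.04],[-1,-0.26,-1,0.2,0,0,-0.04],[-1,-0.26,-1,0.2,0,0,-0.04]]'; python3 plan.py 390,320,250,0.1
```

```text
time: 2.37
tcp_pos: [447.0, 41.7, 315.5]
orientation: [-3.139, 0.005, 0.004]
force: [1.4, 0.1, 0.1]
opening: 0.999
time: 2.95
tcp_pos: [380.6, 294.1, 265.1]
orientation: [-3.137, -0.128, 0.006]
force: [0.2, 0.4, -0.5]
opening: 1.0
t 2.95 tcp [380.6 294.1 265.1] yaw 0.0818 tilt [-0.0037  0.0022] open 1.000 F [ 0.2  0.4 -0.5] q [0.56 0.16 1.74 0.   1.25 2.05]
390,320,250,0.1 -> [ 0.046  -0.0998  0.0606] [-0.0012  0.0017 -0.0087]
```

```bash
python3 -m inch '[[-1,0.04,-0.1,0.06,-0.0012,0.0017,-0.0087],[-1,0.04,-0.1,0.06,-0.0012,0.0017,-0.0087],[-1,0.04,-0.1,0.06,-0.0012,0.0017,-0.0087],[-1,0.04,-0.1,0.06,-0.0012,0.0017,-0.0087]]'; python3 - <<'E'
from h import *
from cell import viewer
s=viewer.snapshot("wrist"); pickle.dump(s,open("w2.pkl","wb")); im=s["img"]; cv2.imwrite("pics/w2.png",im[:,:,::-1])
print([proj(s,p).round() for p in ([544,394,6],[544,264,6],[354,394,6],[354,264,6])])
print(-s["R"].T@s["t"])
E
```

```text
time: 3.28
tcp_pos: [388.5, 318.8, 250.3]
orientation: [3.137, 0.155, -0.0]
force: [0.1, -0.5, 0.4]
opening: 1.0
[array([266.,  24.]), array([375.,  36.]), array([258., 180.]), array([353., 189.])]
[465.91920326 326.69293181 425.58277096]
```

View pics/w2.png

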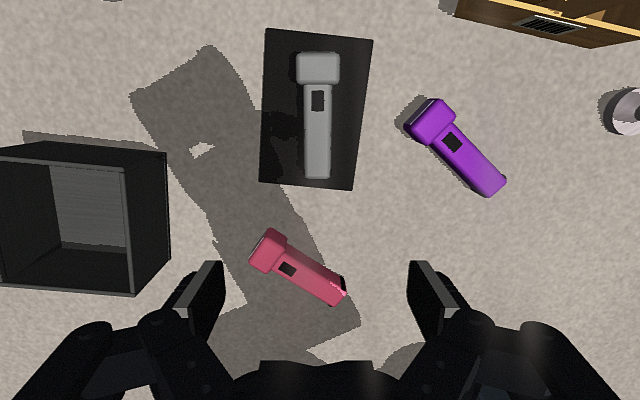

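The wrist view shows the pad with corners at (266,28), (373,39), (352,190) and (259,181). The scanner's head is at (319,67) and its handle runs down to (317,178). I'll fit both.

```bash
python3 - <<'E'
from h import *
s=pickle.load(open("w2.pkl","rb")); g=s["img"].mean(2)
def P(xs,ys,z): return np.array([ray(s,p,z)[:2] for p in zip(xs,ys)],np.float32)
ROI=np.zeros(g.shape,np.uint8); cv2.fillPoly(ROI,[np.array([[268,31],[371,41],[350,187],[261,179]])],1)
sc=((g>85)&(ROI>0)).astype(np.uint8); sc=cv2.morphologyEx(sc,cv2.MORPH_CLOSE,np.ones((3,3)))
n,l,st,_=cv2.connectedComponentsWithStats(sc); k=1+st[1:,4].argmax(); sc=(l==k)
ys,xs=np.where(sc); print("bbox px",xs.min(),xs.max(),ys.min(),ys.max(), "top-end z~48",ray(s,(319,ys.min()),50),"low end",ray(s,(317,ys.max()),46))
mid=[]
for y in range(95,172):
    r=np.where(sc[y])[0]; a,b=ray(s,(r.min()-.5,y),46),ray(s,(r.max()+.5,y),46); mid.append([*(a+b)[:2]/2,np.hypot(*(a-b)[:2])])
mid=np.array(mid); p=np.polyfit(mid[:,0],mid[:,1],1); print("handle yaw",np.arctan(p[0]),"y at 400,449:",np.polyval(p,[400,449]),"width",np.median(mid[:,2]))
dk=((g<75)).astype(np.uint8); m=np.zeros_like(dk); m[20:200,250:380]=dk[20:200,250:380]; m[sc]=1
n,l,st,_=cv2.connectedComponentsWithStats(cv2.morphologyEx(m,cv2.MORPH_CLOSE,np.ones((3,3)))); k=1+st[1:,4].argmax()
ys,xs=np.where(l==k); print("pad",cv2.minAreaRect(P(xs,ys,6)))
E
```

```text
bbox px 297 339 52 178 top-end z~48 [514.6128404  328.07711872  50.        ] low end [374.18202366 315.83431777  46.        ]
handle yaw 0.1012838266772882 y at 400,449: [318.01671178 322.99665973] width 31.302126011147504
pad ((445.73382568359375, 330.1129150390625), (130.00767517089844, 189.75343322753906), 89.9648666381836)
```

```bash
python3 plan.py 422.5,320.3,60,0.101 422.5,320.3,5,0.101
```

```text
t 3.33 tcp [388.7 318.7 250.6] yaw 0.0985 tilt [0.0004 0.    ] open 0.998 F [ 0.7 -0.9 -0.3] q [ 0.59  0.21  1.71 -0.    1.22  2.07]
422.5,320.3,60,0.101 -> [0.1349 0.0069 0.7625] [ 0.     -0.0002 -0.0012]
422.5,320.3,5,0.101 -> [0.1348 0.0069 0.9825] [ 0.     -0.0002 -0.0012]
```

```bash
python3 -m inch '[[-1,0.135,0.007,0.3,0,0,-0.0012],[-1,0.135,0.007,0.45,0,0,-0.0012],[-1,0.135,0.007,0.6,0,0,-0.0012],[-1,0.135,0.007,0.76,0,0,-0.0012],[-1,0.135,0.007,0.84,0,0,-0.0012],[-1,0.135,0.007,0.9,0,0,-0.0012],[-1,0.135,0.007,0.95,0,0,-0.0012],[-1,0.135,0.007,0.982,0,0,-0.0012],[-1,0.135,0.007,0.982,0,0,-0.0012]]'; python3 plan.py 422.5,320.3,5,0.101
```

```text
time: 4.08
tcp_pos: [422.5, 319.2, 4.5]
orientation: [3.137, 0.157, -0.001]
force: [-1.0, -0.5, -0.3]
opening: 0.999
t 4.08 tcp [422.5 319.2   4.5] yaw 0.0997 tilt [-0.0007 -0.0007] open 0.999 F [-1.  -0.5 -0.3] q [ 0.56  0.6   1.84 -0.    0.71  2.03]
422.5,320.3,5,0.101 -> [ 0.0006 -0.0043 -0.0019] [ 0.0003  0.0004 -0.0006]
```

```bash
python3 -m inch '[[1,0,-0.004,0,0,0,0],[1,0,-0.004,0,0,0,0],[1,0,-0.004,0,0,0,0],[1,0,-0.004,0,0,0,0],[1,0,-0.004,0,0,0,0],[1,0,-0.004,0,0,0,0],[1,0,-0.004,0,0,0,0],[1,0,-0.004,0,0,0,0],[1,0,-0.004,0,0,0,0],[1,0,-0.004,0,0,0,0],[1,0,-0.004,0,0,0,0],[1,0,-0.004,0,0,0,0]]'; python3 -m inch '[[1,0,0,-0.05,0,0,0],[1,0,0,-0.12,0,0,0],[1,0,0,-0.25,0,0,0],[1,0,0,-0.4,0,0,0],[1,0,0,-0.55,0,0,0],[1,0,0,-0.7,0,0,0],[1,0,0,-0.85,0,0,0],[1,0,0,-0.85,0,0,0]]';  python3 - <<'E'
from h import *
from cell import viewer
for n in ("wrist","side","top"):
    s=viewer.snapshot(n); pickle.dump(s,open("g_%s.pkl"%n,"wb")); cv2.imwrite("pics/g_%s.png"%n,s["img"][:,:,::-1])
E
python3 plan.py
```

```text
time: 5.08
tcp_pos: [422.9, 320.5, 5.7]
orientation: [-3.138, -0.157, -0.001]
force: [-1.1, -2.1, 9.3]
opening: 0.377
time: 5.75
tcp_pos: [425.1, 322.1, 225.6]
orientation: [-3.132, -0.157, -0.016]
force: [0.4, 0.3, -1.2]
opening: 0.371
t 5.90 tcp [422.3 320.3 217.6] yaw 0.0999 tilt [ 0.0001 -0.0002] open 0.374 F [-0.4  0.8 -2.9] q [ 0.56  0.3   1.68 -0.    1.17  2.03]
```

View pics/g_wrist.png

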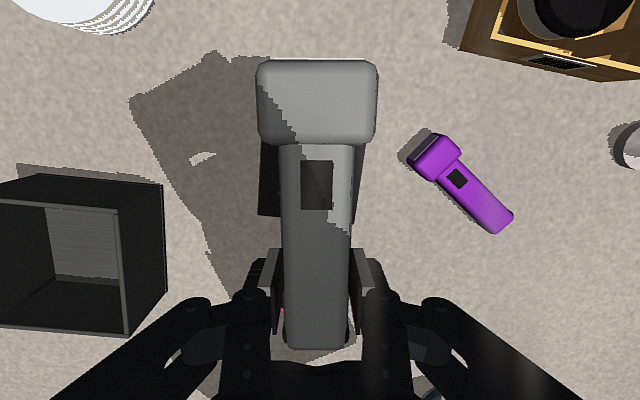

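The wrist view shows the scanner held straight: head at cols 257–377, rows 60–143, tail at row 349. I'll compare that with the projected model to check slip and pitch.

```bash
python3 - <<'E'
from h import *
s=pickle.load(open("g_wrist.pkl","rb"))
T=np.array([422.3,320.3,217.6]); w=.0999; Rz=Ro.from_euler("z",w).as_matrix()
def W(p): return T+Rz@(np.array(p)+[25,0,0.3])
for n,p in (("head front top L",(69,25,44)),("R",(69,-25,44)),("head back top L",(35,25,44)),("R",(35,-25,44)),("tail top",(-75,0,40)),("tail bottom",(-75,0,0)),("front bottom",(69,0,0)),("handle at x=-10 L",(-10,17,40)),("R",(-10,-17,40))): print(n,proj(s,W(p)).round(1))
for n in("side","top"):
    q=pickle.load(open("g_%s.pkl"%n,"rb")); print(n,[proj(q,W(p)).round(1).tolist() for p in ((69,25,44),(69,-25,44),(69,25,0),(69,-25,0),(-75,0,40))])
a,b=[pickle.load(open("g_%s.pkl"%n,"rb"))["img"] for n in("side","top")]
c=[]
for n,(r0,c0,h) in (("side",(0,0,0)),):pass
q=pickle.load(open("g_side.pkl","rb")); u,v=proj(q,W((0,0,20))).astype(int); A=cv2.resize(q["img"][max(v-50,0):v+50,max(u-50,0):u+50],(400,400),interpolation=cv2.INTER_CUBIC); print("side crop origin",u-50,v-50)
q=pickle.load(open("g_top.pkl","rb")); u,v=proj(q,W((0,0,20))).astype(int); B=cv2.resize(q["img"][v-50:v+50,u-50:u+50],(400,400),interpolation=cv2.INTER_CUBIC); print("top crop origin",u-50,v-50)
cv2.imwrite("pics/g2.png",np.hstack([A,B])[:,:,::-1])
E
```

```text
head front top L [258.5  64.1]
R [381.1  64.3]
head back top L [262.5 147.8]
R [376.2 148.1]
tail top [318.2 346.1]
tail bottom [318.1 302.7]
front bottom [319.2  73.7]
handle at x=-10 L [284.4 238.3]
R [353.2 238.5]
side [[247.8, 264.9], [258.1, 247.9], [250.5, 273.9], [260.5, 257.3], [308.4, 278.6]]
top [[186.2, 199.5], [204.0, 197.4], [190.3, 201.2], [207.5, 199.2], [200.1, 249.5]]
side crop origin 230 221
top crop origin 149 173
```

View pics/g2.png

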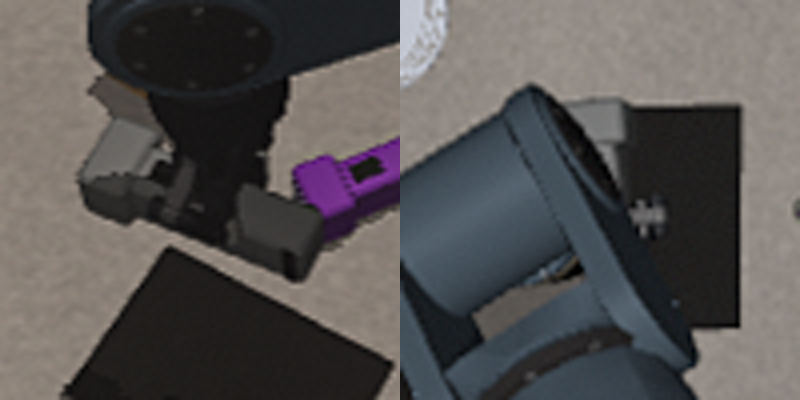

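```bash
python3 -m inch '[[1,-0.1,0.1,0,0,0,0.01],[1,-0.13,0.22,0,0,0,0.02],[1,-0.16,0.36,0,0,0,0.04],[1,-0.18,0.5,0,0,0,0.05],[1,-0.19,0.64,0,0,0,0.06],[1,-0.2,0.78,0,0,0,0.07],[1,-0.2,0.9,0,0,0,0.08],[1,-0.2,0.95,0,0,0,0.0822],[1,-0.2,0.95,0,0,0,0.0822]]'; python3 plan.py 391.6,-195.3,217,-0.072
```

```text
time: 6.65
tcp_pos: [395.4, 76.8, 216.2]
orientation: [3.138, -0.119, -0.005]
force: [-0.4, -0.2, -2.8]
opening: 0.374
t 6.65 tcp [395.4  76.8 216.2] yaw -0.0756 tilt [-0.003  -0.0009] open 0.374 F [-0.4 -0.2 -2.8] q [ 0.08  0.06  1.98 -0.    1.11  1.72]
391.6,-195.3,217,-0.072 -> [ 0.0669  1.0864 -0.0023] [ 0.0005  0.0014 -0.0017]
```

```bash
python3 -m inch '[[1,0.067,0.12,0,0,0.0014,-0.0017],[1,0.067,0.26,0,0,0.0014,-0.0017],[1,0.067,0.4,0,0,0.0014,-0.0017],[1,0.067,0.54,0,0,0.0014,-0.0017],[1,0.067,0.68,0,0,0.0014,-0.0017],[1,0.067,0.82,0,0,0.0014,-0.0017],[1,0.067,0.95,0,0,0.0014,-0.0017],[1,0.067,1,0,0,0.0014,-0.0017],[1,0.067,1,0,0,0.0014,-0.0017]]'; python3 plan.py 391.6,-195.3,70,-0.072 391.6,-195.3,19.7,-0.072
```

```text
time: 7.4
tcp_pos: [392.7, -175.1, 215.0]
orientation: [3.139, -0.117, -0.004]
force: [-0.6, 0.4, -2.2]
opening: 0.374
t 7.40 tcp [ 392.7 -175.1  215. ] yaw -0.0743 tilt [-0.0023 -0.0001] open 0.374 F [-0.6  0.4 -2.2] q [-0.53  0.11  1.92 -0.    1.11  1.12]
391.6,-195.3,70,-0.072 -> [0.0031 0.0807 0.5801] [ 0.0001  0.0011 -0.0011]
391.6,-195.3,19.7,-0.072 -> [0.0036 0.0806 0.7813] [ 0.0001  0.0011 -0.0011]
```

```bash
python3 -m inch '[[1,0.0036,0.081,0.05,0,0.0011,-0.0011],[1,0.0036,0.081,0.15,0,0.0011,-0.0011],[1,0.0036,0.081,0.27,0,0.0011,-0.0011],[1,0.0036,0.081,0.39,0,0.0011,-0.0011],[1,0.0036,0.081,0.5,0,0.0011,-0.0011],[1,0.0036,0.081,0.6,0,0.0011,-0.0011],[1,0.0036,0.081,0.69,0,0.0011,-0.0011],[1,0.0036,0.081,0.75,0,0.0011,-0.0011],[1,0.0036,0.081,0.781,0,0.0011,-0.0011],[1,0.0036,0.081,0.781,0,0.0011,-0.0011],[1,0.0036,0.081,0.781,0,0.0011,-0.0011]]'; python3 plan.py 391.6,-195.3,19.7,-0.072;  python3 - <<'E'
from h import *
from cell import viewer
I=[]
L=[567.1,-208,42]
for n,w in (("wrist",None),("side",60)):
    s=viewer.snapshot(n); pickle.dump(s,open("sc_%s.pkl"%n,"wb")); im=s["img"]
    print(n,"label",proj(s,L).round(1),"window",proj(s,[487.3,-202.2,42]).round(1),"label corners",[proj(s,np.array(L)+[dy*.07,dy,dz]).round(1).tolist() for dy in(28,-28) for dz in (-20,20)])
    if w: u,v=proj(s,[470,-202,42]).astype(int); im=cv2.resize(im[v-50:v+50,u-50:u+50],(400,400),interpolation=cv2.INTER_CUBIC); print(u-50,v-50)
    else: im=cv2.resize(im[0:200,220:420],(400,400))
    I.append(im)
cv2.imwrite("pics/sc.png",np.hstack(I)[:,:,::-1])
E
```

```text
time: 8.32
tcp_pos: [391.7, -194.7, 19.8]
orientation: [-3.139, 0.112, 0.001]
force: [0.4, -0.2, -1.6]
opening: 0.378
t 8.32 tcp [ 391.7 -194.7   19.8] yaw -0.0713 tilt [-0.0007  0.0002] open 0.378 F [ 0.4 -0.2 -1.6] q [-0.57  0.45  2.07 -0.    0.62  1.07]
391.6,-195.3,19.7,-0.072 -> [-0.0002  0.0025  0.0004] [-0.0001  0.0003  0.0003]
wrist label [ 318.6 -183.6] window [317.5  56.2] label corners [[252.2, -143.6], [227.0, -239.4], [384.3, -143.6], [411.4, -239.4]]
side label [339.6 163.4] window [359.7 172.9] label corners [[335.2, 172.4], [335.2, 164.6], [343.8, 162.2], [344.0, 154.3]]
314 124
```

View pics/sc.png

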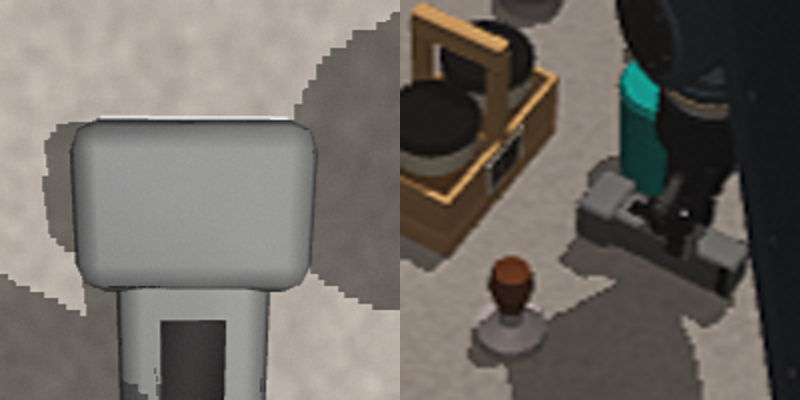

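In the side view the label is at (340.5,163.5), against a prediction of (339.6,163.4). The scanner is level and its window face is where predicted, so I'll hold for about 3 s.

```bash
python3 -m inch '[[1,0,0.0025,0,0,0,0],[1,0,0.0025,0,0,0,0],[1,0,0.0025,0,0,0,0],[1,0,0.0025,0,0,0,0],[1,0,0.0025,0,0,0,0],[1,0,0.0025,0,0,0,0],[1,0,0.0025,0,0,0,0],[1,0,0.0025,0,0,0,0],[1,0,0.0025,0,0,0,0],[1,0,0.0025,0,0,0,0],[1,0,0.0025,0,0,0,0],[1,0,0.0025,0,0,0,0],[1,0,0.0025,0,0,0,0],[1,0,0.0025,0,0,0,0],[1,0,0.0025,0,0,0,0],[1,0,0.0025,0,0,0,0],[1,0,0.0025,0,0,0,0],[1,0,0.0025,0,0,0,0],[1,0,0.0025,0,0,0,0],[1,0,0.0025,0,0,0,0]]'; python3 -m inch '[[1,0,0,0,0,0,0],[1,0,0,0,0,0,0],[1,0,0,0,0,0,0],[1,0,0,0,0,0,0],[1,0,0,0,0,0,0],[1,0,0,0,0,0,0],[1,0,0,0,0,0,0],[1,0,0,0,0,0,0],[1,0,0,0,0,0,0],[1,0,0,0,0,0,0],[1,0,0,0,0,0,0],[1,0,0,0,0,0,0],[1,0,0,0,0,0,0],[1,0,0,0,0,0,0],[1,0,0,0,0,0,0],[1,0,0,0,0,0,0]]'; python3 plan.py 393,60,200,0
```

```text
time: 10.08
tcp_pos: [392.2, -196.0, 20.6]
orientation: [3.139, -0.112, 0.002]
force: [-0.5, 0.6, -0.9]
opening: 0.376
time: 11.42
tcp_pos: [392.2, -196.0, 20.6]
orientation: [3.139, -0.112, 0.002]
force: [0.1, -1.3, -2.5]
opening: 0.373
t 11.42 tcp [ 392.2 -196.    20.6] yaw -0.0716 tilt [ 0.0011 -0.0009] open 0.373 F [ 0.1 -1.3 -2.5] q [-0.57  0.45  2.07 -0.    0.62  1.07]
393,60,200,0 -> [-0.069  -1.0209 -0.7187] [ 0.0004 -0.0005 -0.0342]
```

```bash
python3 -m inch '[[1,0,0,-0.08,0,0,0],[1,0,0,-0.2,0,0,0],[1,0,0,-0.34,0,0,0],[1,0,0,-0.48,0,0,0],[1,-0.01,-0.1,-0.6,0,0,-0.01],[1,-0.02,-0.22,-0.68,0,0,-0.02],[1,-0.03,-0.36,-0.74,0,0,-0.03],[1,-0.04,-0.5,-0.78,0,0,-0.034],[1,-0.05,-0.64,-0.78,0,0,-0.034],[1,-0.06,-0.78,-0.78,0,0,-0.034],[1,-0.065,-0.92,-0.78,0,0,-0.034],[1,-0.069,-1,-0.78,0,0,-0.034]]'; python3 plan.py 410,300,215,0
```

```text
time: 12.42
tcp_pos: [392.1, 57.5, 215.5]
orientation: [3.141, 0.001, 0.002]
force: [-0.7, -0.3, -0.9]
opening: 0.377
t 12.42 tcp [392.1  57.5 215.5] yaw 0.0008 tilt [ 0.0014 -0.0004] open 0.377 F [-0.7 -0.3 -0.9] q [ 0.03  0.04  1.99 -0.    1.1   1.6 ]
410,300,215,0 -> [ 0.0723 -0.9701  0.0017] [ 0.0002 -0.0007  0.0004]
```

```bash
python3 -m inch '[[1,0.07,-0.12,0,0,0,0],[1,0.07,-0.26,0,0,0,0],[1,0.07,-0.4,0,0,0,0],[1,0.07,-0.54,0,0,0,0],[1,0.08,-0.68,0,0,0,0],[1,0.1,-0.82,0,0,0,0],[1,0.11,-0.93,0,0,0,0],[1,0.11,-1,0.02,0,0,0],[1,0.11,-1,0.02,0,0,0],[1,0.11,-1,0.02,0,0,0]]'; python3 plan.py 421,329.7,50,0 421,329.7,6.5,0
```

```text
time: 13.25
tcp_pos: [418.9, 307.8, 209.8]
orientation: [3.14, 0.004, 0.001]
force: [-0.8, -0.2, -1.2]
opening: 0.377
t 13.25 tcp [418.9 307.8 209.8] yaw 0.0023 tilt [ 0.0003 -0.0011] open 0.377 F [-0.8 -0.2 -1.2] q [ 0.54  0.28  1.72 -0.    1.14  2.11]
421,329.7,50,0 -> [ 0.0083 -0.0883  0.6392] [ 0.0005 -0.0002  0.0011]
421,329.7,6.5,0 -> [ 0.0082 -0.0885  0.8132] [ 0.0005 -0.0002  0.0011]
```

```bash
python3 -m inch '[[1,0.008,-0.0885,0.06,0,0,0.0011],[1,0.008,-0.0885,0.18,0,0,0.0011],[1,0.008,-0.0885,0.32,0,0,0.0011],[1,0.008,-0.0885,0.46,0,0,0.0011],[1,0.008,-0.0885,0.58,0,0,0.0011],[1,0.008,-0.0885,0.66,0,0,0.0011],[1,0.008,-0.0885,0.72,0,0,0.0011],[1,0.008,-0.0885,0.75,0,0,0.0011],[1,0.008,-0.0885,0.75,0,0,0.0011],[1,0.008,-0.0885,0.75,0,0,0.0011]]'; python3 plan.py 421,329.7,6.5,0
```

```text
time: 14.08
tcp_pos: [421.4, 329.4, 23.0]
orientation: [3.141, -0.001, 0.001]
force: [-0.0, 0.1, -1.5]
opening: 0.373
t 14.08 tcp [421.4 329.4  23. ] yaw -0.0006 tilt [ 0.0007 -0.0009] open 0.373 F [-0.   0.1 -1.5] q [ 0.58  0.57  1.82 -0.    0.75  2.15]
421,329.7,6.5,0 -> [-0.0014 -0.0011  0.0659] [ 0.0004 -0.0003 -0.0003]
```

```bash
python3 -m inch '[[1,-0.0014,-0.001,0.02,0,0,0],[1,-0.0014,-0.001,0.035,0,0,0],[1,-0.0014,-0.001,0.05,0,0,0],[1,-0.0014,-0.001,0.06,0,0,0],[1,-0.0014,-0.001,0.066,0,0,0],[1,-0.0014,-0.001,0.067,0,0,0],[1,-0.0014,-0.001,0.067,0,0,0],[1,-0.0014,-0.001,0.067,0,0,0]]'; python3 plan.py
```

```text
time: 14.75
tcp_pos: [421.1, 329.7, 6.3]
orientation: [3.141, -0.001, 0.001]
force: [0.6, -0.5, -1.9]
opening: 0.377
t 14.75 tcp [421.1 329.7   6.3] yaw -0.0005 tilt [ 0.0009 -0.0008] open 0.377 F [ 0.6 -0.5 -1.9] q [ 0.58  0.6   1.82 -0.    0.72  2.15]
```

```bash
python3 -m inch '[[1,0,0,0.002,0,0,0],[1,0,0,0.004,0,0,0],[1,0,0,0.006,0,0,0],[1,0,0,0.006,0,0,0],[1,0,0,0.006,0,0,0]]'; python3 plan.py
```

```text
time: 15.17
tcp_pos: [421.2, 329.8, 5.7]
orientation: [3.141, -0.001, 0.002]
force: [-2.9, -3.1, 10.0]
opening: 0.374
t 15.17 tcp [421.2 329.8   5.7] yaw -0.0005 tilt [ 0.0011 -0.0007] open 0.374 F [-2.9 -3.1 10. ] q [ 0.58  0.6   1.82 -0.    0.71  2.15]
```

Contact, at the expected height. I'll open the gripper, retreat straight up and look.

```bash
python3 -m inch '[[0,0,0,0,0,0,0],[-1,0,0,0,0,0,0],[-1,0,0,0,0,0,0],[-1,0,0,0,0,0,0],[-1,0,0,0,0,0,0],[-1,0,0,0,0,0,0],[-1,0,0,0,0,0,0],[-1,0,0,-0.06,0,0,0],[-1,0,0,-0.2,0,0,0],[-1,0,0,-0.36,0,0,0],[-1,0,0,-0.52,0,0,0],[-1,-0.04,0,-0.68,0,0,0],[-1,-0.08,0,-0.84,0,0,0],[-1,-0.12,0,-1,0,0,0],[-1,-0.12,0,-1,0,0,0],[-1,-0.12,0,-1,0,0,0]]'; python3 plan.py; python3 - <<'E'
from h import *
from cell import viewer
s=viewer.snapshot("wrist"); pickle.dump(s,open("p.pkl","wb")); cv2.imwrite("pics/p.png",s["img"][:,:,::-1])
W=lambda p:np.array([447,329.7,6])+p
print([proj(s,W(p)).round(1).tolist() for p in ((69,25,44),(69,-25,44),(35,25,44),(35,-25,44),(-75,0,40),(95,65,0),(95,-65,0),(-95,65,0),(-95,-65,0))])
E
```

```text
time: 16.5
tcp_pos: [391.3, 330.6, 257.8]
orientation: [-3.14, -0.0, -0.008]
force: [0.6, -0.8, -0.7]
opening: 1.002
t 16.50 tcp [391.3 330.6 257.8] yaw 0.0000 tilt [0.0049 0.0019] open 1.002 F [ 0.6 -0.8 -0.7] q [ 0.61  0.22  1.68 -0.    1.24  2.18]
[[294.7, 55.7], [339.7, 55.8], [295.2, 88.2], [339.0, 88.3], [316.8, 181.1], [263.8, 37.2], [370.6, 37.4], [270.3, 188.0], [363.2, 188.2]]
```

View pics/p.png

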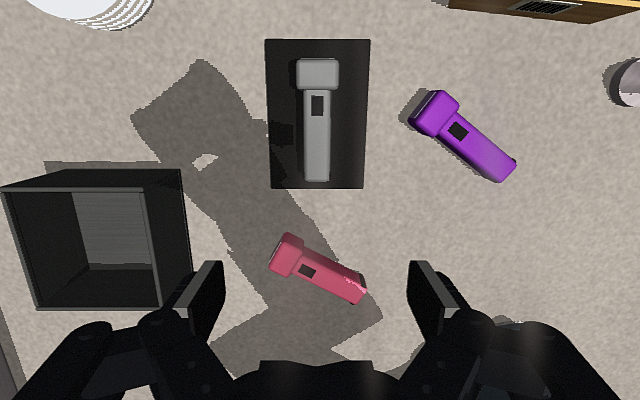

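The scanner lies flat and centred on its pad, with its head at (317,74) and tail at (317,181), within 2–3 px of prediction. Now on to the order's handle.

```bash
python3 -m inch '[[-1,0.03,0.15,0,0,0,0],[-1,0.06,0.3,0,0,0,0],[-1,0.1,0.46,0,0,0,0],[-1,0.14,0.62,0,0,0,0],[-1,0.18,0.78,0,0,0,0.01],[-1,0.22,0.94,0,0,0,0.02],[-1,0.25,1,0,0,0,0.034]]'; python3 -m inch '[[-1,0.1,0.15,0,0,0,0.01],[-1,0.15,0.3,0,0,0,0.02],[-1,0.2,0.46,0,0,0,0.02],[-1,0.27,0.62,0,0,0,0.02],[-1,0.35,0.78,0,0,0,0.02],[-1,0.4,0.94,0,0,0,0.02],[-1,0.4,1,0,0,0,0.02],[-1,0.4,1,0,0,0,0.02]]'; python3 plan.py 613,-211.3,240,-0.072
```

```text
time: 17.13
tcp_pos: [453.1, 76.0, 254.4]
orientation: [3.138, -0.117, -0.001]
force: [-0.7, 0.5, 0.3]
opening: 1.002
time: 17.8
tcp_pos: [533.7, -185.0, 252.0]
orientation: [3.135, -0.189, -0.006]
force: [-0.8, 0.5, -0.3]
opening: 0.999
t 17.80 tcp [ 533.7 -185.   252. ] yaw -0.1206 tilt [-0.004  -0.0006] open 0.999 F [-0.8  0.5 -0.3] q [-0.41  0.33  1.54 -0.    1.27  1.28]
613,-211.3,240,-0.072 -> [0.3276 0.0661 0.0468] [ 0.0005  0.0019 -0.0232]
```

```bash
python3 - <<'E'
from h import *
from cell import viewer
s=viewer.snapshot("wrist"); im=s["img"]; cv2.imwrite("pics/b.png",im[:,:,::-1]); hsv=cv2.cvtColor(im,cv2.COLOR_RGB2HSV)
m=((hsv[...,1]>80)&(hsv[...,0]>8)&(hsv[...,0]<30)&(hsv[...,2]>60)).astype(np.uint8)
c=proj(s,[613,-211.3,70]).astype(int); b=proj(s,[613,-211.3,177]); print(c,b)
r=np.zeros_like(m); a0,b0=max(c[1]-90,0),c[1]+90; r[a0:b0,c[0]-120:c[0]+120]=m[a0:b0,c[0]-120:c[0]+120]
n,l,st,_=cv2.connectedComponentsWithStats(r); k=1+st[1:,4].argmax(); r=(l==k)
rim=r.copy(); rim[:,int(b[0])-28:int(b[0])+28]=0
ys,xs=np.where(rim); print(cv2.minAreaRect(np.array([ray(s,p,70)[:2] for p in zip(xs,ys)],np.float32)))
for y in range(int(b[1])-20,int(b[1])+21,8):
    xs=np.where(r[y,int(b[0])-25:int(b[0])+25])[0]+int(b[0])-25; q=[ray(s,(x,y),177) for x in (xs.min()-.5,xs.max()+.5)]; print(y,q[0][:2].round(1),q[1][:2].round(1))
E
```

```text
[331  94] [337.79921658  93.07979303]
((612.92822265625, -215.9208984375), (81.22576141357422, 89.99271392822266), 85.8067398071289)
73 [ 627.9 -204.4] [ 626.  -220.4]
81 [ 622.4 -203.8] [ 620.5 -220. ]
89 [ 616.8 -204. ] [ 614.9 -219.5]
97 [ 611.1 -203.4] [ 609.3 -219. ]
105 [ 605.4 -202.7] [ 603.6 -218.5]
113 [ 599.6 -202.1] [ 597.7 -218. ]
```

```bash
python3 -m inch '[[-1,0.15,0.03,0.03,0,0.0019,-0.0232],[-1,0.28,0.066,0.047,0,0.0019,-0.0232],[-1,0.3276,0.066,0.047,0,0.0019,-0.0232],[-1,0.3276,0.066,0.047,0,0.0019,-0.0232],[-1,0.3276,0.066,0.047,0,0.0019,-0.0232]]'; python3 plan.py 613,-211.3,143,-0.072
```

```text
time: 18.27
tcp_pos: [612.4, -207.8, 238.5]
orientation: [-3.139, 0.111, 0.004]
force: [-0.3, -0.8, 0.9]
opening: 1.001
t 18.27 tcp [ 612.4 -207.8  238.5] yaw -0.0704 tilt [-0.0026  0.001 ] open 1.001 F [-0.3 -0.8  0.9] q [-0.4   0.5   1.33 -0.    1.32  1.24]
613,-211.3,143,-0.072 -> [0.0044 0.0141 0.382 ] [-0.0004  0.0013  0.0007]
```

```bash
python3 -m inch '[[-1,0.0044,0.014,0.05,-0.0004,0.0013,0.0007],[-1,0.0044,0.014,0.13,-0.0004,0.0013,0.0007],[-1,0.0044,0.014,0.21,-0.0004,0.0013,0.0007],[-1,0.0044,0.014,0.28,-0.0004,0.0013,0.0007],[-1,0.0044,0.014,0.34,-0.0004,0.0013,0.0007],[-1,0.0044,0.014,0.37,-0.0004,0.0013,0.0007],[-1,0.0044,0.014,0.382,-0.0004,0.0013,0.0007],[-1,0.0044,0.014,0.382,-0.0004,0.0013,0.0007],[-1,0.0044,0.014,0.382,-0.0004,0.0013,0.0007]]'; python3 plan.py 613,-211.3,143,-0.072
```

```text
time: 19.02
tcp_pos: [613.2, -211.2, 144.0]
orientation: [3.139, -0.113, 0.002]
force: [0.7, 0.1, 0.3]
opening: 1.001
t 19.02 tcp [ 613.2 -211.2  144. ] yaw -0.0718 tilt [ 0.0011 -0.0004] open 1.001 F [0.7 0.1 0.3] q [-0.4   0.58  1.43  0.    1.13  1.24]
613,-211.3,143,-0.072 -> [-0.0007  0.0006  0.004 ] [ 0.0002 -0.0005  0.0001]
```

```bash
python3 -m inch '[[0,0,0,0,0,0,0],[0.4,0,0,0,0,0,0],[1,0,0,0,0,0,0],[1,0,0,0,0,0,0],[1,0,0,0,0,0,0],[1,0,0,0,0,0,0],[1,0,0,0,0,0,0],[1,0,0,0,0,0,0],[1,0,0,0,0,0,0],[1,0,0,0,0,0,0],[1,0,0,0,0,0,0],[1,0,0,0,0,0,0],[1,0,0,0,0,0,0],[1,0,0,0,0,0,0],[1,0,0,0,0,0,0],[1,0,0,0,0,0,0]]'; python3 plan.py
```

```text
time: 20.35
tcp_pos: [613.3, -211.4, 144.2]
orientation: [3.139, -0.113, 0.002]
force: [-1.0, -5.2, 4.7]
opening: 0.126
t 20.35 tcp [ 613.3 -211.4  144.2] yaw -0.0718 tilt [ 0.0015 -0.0009] open 0.126 F [-1.  -5.2  4.7] q [-0.4   0.58  1.43 -0.    1.13  1.24]
```

```bash
python3 -m inch '[[1,0,0,-0.01,0,0,0],[1,0,0,-0.02,0,0,0],[1,0,0,-0.04,0,0,0],[1,0,0,-0.06,0,0,0],[1,0,0,-0.08,0,0,0],[1,0,0,-0.1,0,0,0],[1,0,0,-0.12,0,0,0],[1,0,0,-0.12,0,0,0],[1,0,0,-0.12,0,0,0]]'; python3 plan.py; python3 - <<'E'
from h import *
from cell import viewer,read_state
print(read_state()["torque"])
I=[]
for n,k in (("side",4),("top",4)):
    s=viewer.snapshot(n); u,v=proj(s,[613,-211,110]).astype(int); print(n,u-50,v-50)
    I.append(cv2.resize(s["img"][v-50:v+50,u-50:u+50],(400,400),interpolation=cv2.INTER_CUBIC))
cv2.imwrite("pics/l.png",np.hstack(I)[:,:,::-1])
E
```

```text
time: 21.1
tcp_pos: [613.4, -211.4, 174.6]
orientation: [3.139, -0.113, 0.003]
force: [-0.0, 0.3, -0.9]
opening: -0.001
t 21.10 tcp [ 613.4 -211.4  174.6] yaw -0.0718 tilt [ 0.002  -0.0011] open -0.001 F [-0.   0.3 -0.9] q [-0.4   0.55  1.4  -0.    1.18  1.24]
[-0.01523312  0.02326266 -0.026696  ]
side 278 94
top 327 121
```

View pics/l.png

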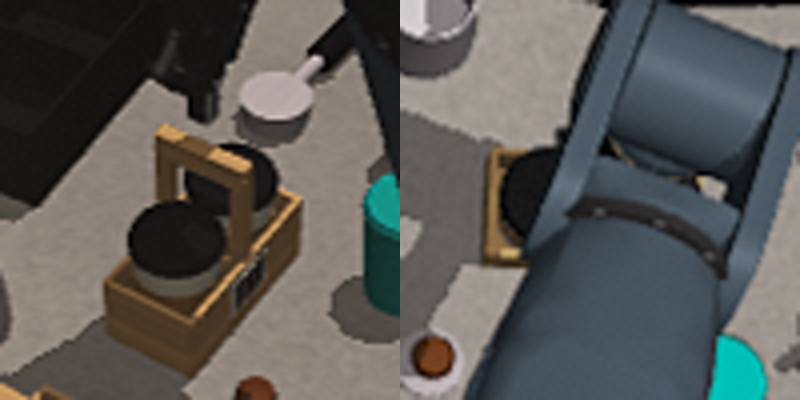

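The carrier is still standing on the counter, upright with both cups. The fingers slipped off the bar and shut above it. I'll check where the bar and fingertips really are.

```bash
python3 - <<'E'
from h import *
from cell import viewer
s=viewer.snapshot("side"); pickle.dump(s,open("sl.pkl","wb"))
x=Ro.from_euler("z",-.072).as_matrix(); O=np.array([613,-211.3,0])
for n,p in (("bar top end near",(-44,0,177)),("bar top end far",(44,0,177)),("bar mid",(0,0,177)),("bar bottom mid",(0,0,151)),("TCP",(0,0,174.6)),("rim nearR",(-45,-87.5,70)),("rim nearL",(-45,87.5,70)),("bottom nearL",(-45,87.5,0)),("lab",(-46,0,42))): q=proj(s,O+x@p); print(n,q.round(1),"crop",((q-[278,94])*4).round())
w=viewer.snapshot("wrist"); im=w["img"]; hsv=cv2.cvtColor(im,cv2.COLOR_RGB2HSV); pickle.dump(w,open("wl.pkl","wb"))
cv2.imwrite("pics/wl.png",im[:,:,::-1]); print(proj(w,[613,-211,175]),proj(w,O+x@(44,0,177)),proj(w,O+x@(44,8,177)),proj(w,O+x@(44,-8,177)))
E
```

```text
bar top end near [339.6 134.6] crop [246. 162.]
bar top end far [316.7 124.4] crop [155. 122.]
bar mid [328.  129.4] crop [200. 142.]
bar bottom mid [328.1 135.3] crop [200. 165.]
TCP [328. 130.] crop [200. 144.]
rim nearR [352.8 142.2] crop [299. 193.]
rim nearL [325.3 174.1] crop [189. 321.]
bottom nearL [325.5 187.7] crop [190. 375.]
lab [339.6 163.4] crop [246. 278.]
[315.04454315 235.69309034] [315.70521738 163.77850103] [301.18375995 163.74752662] [330.22569675 163.80947337]
```

View pics/wl.png

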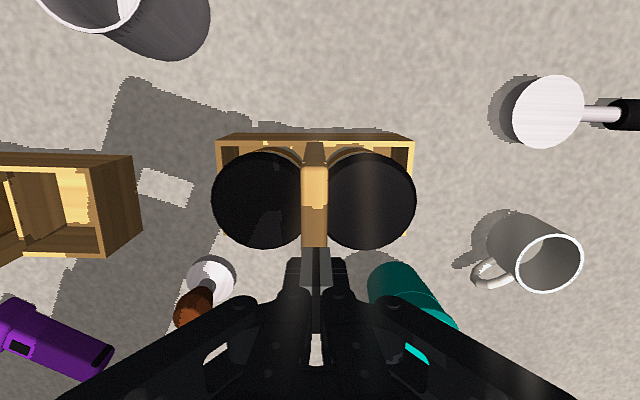

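```bash
python3 - <<'E'
from h import *
w=pickle.load(open("wl.pkl","rb")); s=pickle.load(open("sl.pkl","rb"))
for z in range(160,215,5): print(z,proj(w,[613.4,-211.4,z]).round(1),((proj(s,[613.4,-211.4,z])-[278,94])*4).round())
im=s["img"]; cv2.imwrite("pics/sl.png",cv2.resize(im[95:145,300:365],(780,600),interpolation=cv2.INTER_CUBIC)[:,:,::-1])
E
```

```text
160 [315.7 225.5] [200. 157.]
165 [315.7 228.6] [200. 152.]
170 [315.7 231.7] [200. 148.]
175 [315.7 235. ] [200. 143.]
180 [315.7 238.5] [200. 139.]
185 [315.7 242.2] [200. 134.]
190 [315.7 246.1] [200. 130.]
195 [315.7 250.2] [200. 125.]
200 [315.7 254.5] [200. 120.]
205 [315.7 259.1] [200. 116.]
210 [315.7 263.9] [199. 111.]
```

View pics/sl.png

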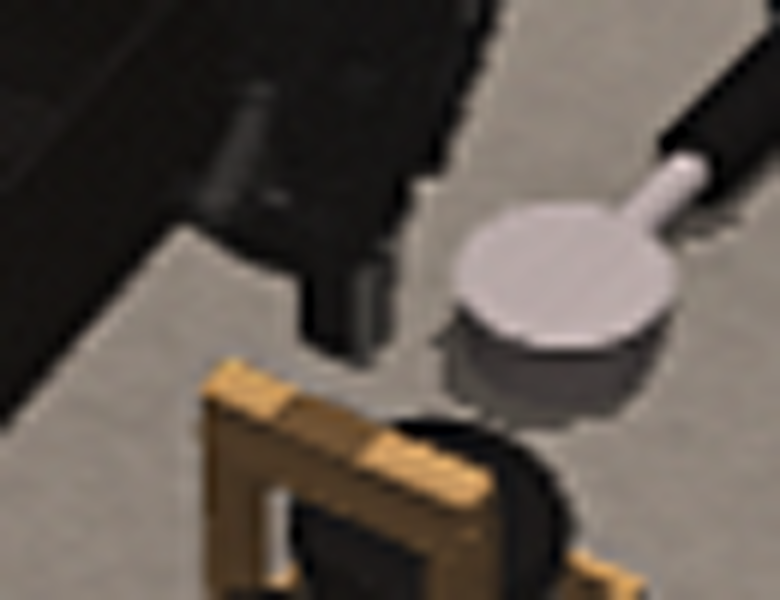

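At this pose the fingertips sit about 18 mm above the reported TCP (z≈193 against 174.6). The first grip therefore only caught the top edge of the bar. The carrier hasn't moved. I'll re-open and grip about 19 mm lower.

```bash
python3 -m inch '[[-1,0,0,-0.06,0,0,0],[-1,0,0,-0.06,0,0,0],[-1,0,0,-0.06,0,0,0],[-1,0,0,-0.06,0,0,0],[-1,0,0,-0.06,0,0,0],[-1,0,0,-0.06,0,0,0],[-1,0,0,-0.06,0,0,0],[-1,0,0,-0.06,0,0,0]]'; python3 plan.py 613,-211.4,125,-0.072; python3 - <<'E'
from h import *
from cell import viewer
s=viewer.snapshot("wrist"); im=s["img"]; hsv=cv2.cvtColor(im,cv2.COLOR_RGB2HSV)
m=((hsv[...,1]>80)&(hsv[...,0]>8)&(hsv[...,0]<30)&(hsv[...,2]>60))
for X in (640,630,620,610,600):
    u,v=proj(s,[X,-211.4-.072*(X-613),177]).astype(int); xs=np.where(m[v,u-28:u+28])[0]+u-28
    print(X,v,[ray(s,(q,v),177)[1].round(1) for q in (xs.min()-.5,xs.max()+.5)])
E
```

```text
time: 21.97
tcp_pos: [613.0, -211.3, 188.6]
orientation: [3.139, -0.113, 0.001]
force: [0.2, 0.7, -0.8]
opening: 0.996
t 21.97 tcp [ 613.  -211.3  188.6] yaw -0.0718 tilt [ 0.0006 -0.0006] open 0.996 F [ 0.2  0.7 -0.8] q [-0.4   0.54  1.39 -0.    1.21  1.24]
613,-211.4,125,-0.072 -> [0.     0.0003 0.2544] [ 0.0002 -0.0003  0.0001]
640 186 [np.float64(-204.6), np.float64(-220.5)]
630 201 [np.float64(-203.8), np.float64(-219.3)]
620 217 [np.float64(-202.9), np.float64(-218.7)]
610 231 [np.float64(-202.1), np.float64(-217.5)]
600 245 [np.float64(-201.3), np.float64(-216.9)]
```

```bash
python3 -m inch '[[-1,0,-0.0025,0.04,0,0,0],[-1,0,-0.0025,0.1,0,0,0],[-1,0,-0.0025,0.16,0,0,0],[-1,0,-0.0025,0.21,0,0,0],[-1,0,-0.0025,0.24,0,0,0],[-1,0,-0.0025,0.254,0,0,0],[-1,0,-0.0025,0.254,0,0,0],[-1,0,-0.0025,0.254,0,0,0]]'; python3 -m inch '[[0,0,0,0,0,0,0],[0.4,0,0,0,0,0,0],[1,0,0,0,0,0,0],[1,0,0,0,0,0,0],[1,0,0,0,0,0,0],[1,0,0,0,0,0,0],[1,0,0,0,0,0,0],[1,0,0,0,0,0,0],[1,0,0,0,0,0,0],[1,0,0,0,0,0,0],[1,0,0,0,0,0,0],[1,0,0,0,0,0,0],[1,0,0,0,0,0,0],[1,0,0,0,0,0,0],[1,0,0,0,0,0,0],[1,0,0,0,0,0,0]]'; python3 plan.py
```

```text
time: 22.68
tcp_pos: [613.4, -210.8, 125.6]
orientation: [3.139, -0.113, 0.002]
force: [-0.4, 0.1, 0.6]
opening: 1.007
time: 24.02
tcp_pos: [613.4, -210.7, 125.7]
orientation: [3.139, -0.113, 0.002]
force: [0.6, 2.8, 2.8]
opening: 0.17
t 24.02 tcp [ 613.4 -210.7  125.7] yaw -0.0718 tilt [ 0.0014 -0.0007] open 0.170 F [0.6 2.8 2.8] q [-0.4   0.6   1.45 -0.    1.09  1.24]
```

```bash
python3 -m inch '[[1,0,0,-0.005,0,0,0],[1,0,0,-0.015,0,0,0],[1,0,0,-0.03,0,0,0],[1,0,0,-0.045,0,0,0],[1,0,0,-0.06,0,0,0],[1,0,0,-0.075,0,0,0],[1,0,0,-0.08,0,0,0],[1,0,0,-0.08,0,0,0],[1,0,0,-0.08,0,0,0],[1,0,0,-0.08,0,0,0]]'; python3 plan.py 613.4,-210.7,246,-0.072; python3 -c "
from cell import read_state;print(read_state()['torque'])"
```

```text
time: 24.85
tcp_pos: [613.3, -210.6, 145.5]
orientation: [3.139, -0.113, 0.002]
force: [-0.6, 0.3, -6.3]
opening: 0.173
t 24.85 tcp [ 613.3 -210.6  145.5] yaw -0.0717 tilt [ 0.001  -0.0006] open 0.173 F [-0.6  0.3 -6.3] q [-0.4   0.58  1.43 -0.    1.13  1.24]
613.4,-210.7,246,-0.072 -> [ 1.000e-03  4.000e-04 -4.022e-01] [ 0.0002 -0.0005  0.0001]
[-0.03998238  0.00139097  0.05491502]
```

The wrist carries 6.3 N, so the carrier is in hand and the grip is stable. I'll lift gently to 120 mm in total and settle.

```bash
python3 -m inch '[[1,0,0,-0.015,0,0,0],[1,0,0,-0.04,0,0,0],[1,0,0,-0.07,0,0,0],[1,0,0,-0.105,0,0,0],[1,0,0,-0.14,0,0,0],[1,0,0,-0.175,0,0,0],[1,0,0,-0.21,0,0,0],[1,0,0,-0.245,0,0,0],[1,0,0,-0.28,0,0,0],[1,0,0,-0.31,0,0,0],[1,0,0,-0.34,0,0,0],[1,0,0,-0.365,0,0,0],[1,0,0,-0.385,0,0,0],[1,0,0,-0.395,0,0,0],[1,0,0,-0.4,0,0,0],[1,0,0,-0.4,0,0,0],[1,0,0,-0.4,0,0,0],[1,0,0,-0.4,0,0,0],[1,0,0,-0.4,0,0,0],[1,0,0,-0.4,0,0,0]]'; python3 plan.py;  python3 - <<'E'
from h import *
from cell import viewer
s=viewer.snapshot("side"); x=Ro.from_euler("z",-.072).as_matrix(); O=np.array([613.4,-210.7,120])
u,v=proj(s,O+[0,0,80]).astype(int); a=v-60; b=u-60
A=cv2.resize(s["img"][a:a+120,b:b+120],(480,480),interpolation=cv2.INTER_CUBIC)
for n,p in (("rim nearL",(-45,87.5,70)),("rim nearR",(-45,-87.5,70)),("bot nearL",(-45,87.5,0)),("bot nearR",(-45,-87.5,0)),("bar near",(-44,0,177))): print(n,((proj(s,O+x@p)-[b,a])*4).round())
w=viewer.snapshot("wrist"); B=cv2.resize(w["img"][:,100:540],(320,291))
o=np.zeros((480,800,3),np.uint8); o[:,:480]=A; o[:291,480:]=B
cv2.imwrite("pics/f.png",o[:,:,::-1])
E
```

```text
time: 26.52
tcp_pos: [613.1, -210.6, 245.2]
orientation: [3.139, -0.113, 0.001]
force: [0.6, -0.9, -6.0]
opening: 0.175
t 26.52 tcp [ 613.1 -210.6  245.2] yaw -0.0718 tilt [ 0.0006 -0.0004] open 0.175 F [ 0.6 -0.9 -6. ] q [-0.4   0.49  1.32 -0.    1.33  1.24]
rim nearL [230. 338.]
rim nearR [348. 208.]
bot nearL [231. 400.]
bot nearR [345. 271.]
bar near [292. 165.]
```

I've used up the picture views, so I'll check level and cups numerically.

```bash
python3 - <<'E'
from h import *
from cell import viewer,read_state
x=Ro.from_euler("z",-.072).as_matrix(); O=np.array([613.4,-210.7,119.5])
s=viewer.snapshot("side"); hsv=cv2.cvtColor(s["img"],cv2.COLOR_RGB2HSV)
m=((hsv[...,1]>75)&(hsv[...,0]>5)&(hsv[...,0]<30)&(hsv[...,2]>30)).astype(np.uint8)
c=proj(s,O+[0,0,40]).astype(int); r=np.zeros_like(m); r[c[1]-60:c[1]+60,c[0]-50:c[0]+50]=m[c[1]-60:c[1]+60,c[0]-50:c[0]+50]
n,l,st,_=cv2.connectedComponentsWithStats(r); k=1+st[1:,4].argmax(); r=l==k; ys,xs=np.where(r)
pred={n:proj(s,O+x@p).round(1).tolist() for n,p in (("bot nearL",(-45,87.5,0)),("bot nearR",(-45,-87.5,0)),("bot farL",(45,87.5,0)))}
print(pred,"mask bbox",xs.min(),xs.max(),ys.min(),ys.max())
bl=[(q,ys[xs==q].max()) for q in range(xs.min(),xs.max()+1,4)]; print("bottom contour",bl)
w=viewer.snapshot("wrist"); g=w["img"].max(2)
for y in(42.5,-42.5):
    for z in (115,):
        p=proj(w,O+x@(15,y,z)).round().astype(int); print("lid",y,p,g[p[1]-6:p[1]+7,p[0]-6:p[0]+7].mean() if 0<=p[1]<400 else None)
h=cv2.cvtColor(w["img"],cv2.COLOR_RGB2HSV); t=((h[...,1]>80)&(h[...,0]>8)&(h[...,0]<30)&(h[...,2]>60))
# far rim edge row left/right of bar vs level prediction
for y in (75,45,25,-25,-45,-75):
    p=proj(w,O+x@(45,y,70)); u=int(round(p[0])); col=np.where(t[max(0,int(p[1])-15):int(p[1])+20,u])[0]; print(y,p.round(1),"seen top row",(col.min()+max(0,int(p[1])-15)) if len(col) else None)
print(read_state()["torque"],read_state()["force"],read_state()["opening"])
E
```

```text
{'bot nearL': [324.9, 164.0], 'bot nearR': [353.2, 131.8], 'bot farL': [301.8, 153.0]} mask bbox 302 354 101 164
bottom contour [(302, np.int64(146)), (306, np.int64(155)), (310, np.int64(157)), (314, np.int64(159)), (318, np.int64(161)), (322, np.int64(163)), (326, np.int64(164)), (330, np.int64(159)), (334, np.int64(154)), (338, np.int64(150)), (342, np.int64(145)), (346, np.int64(141)), (350, np.int64(136)), (354, np.int64(123))]
lid 42.5 [247 205] 19.09467455621302
lid -42.5 [384 205] 40.828402366863905
75 [212.7 146.1] seen top row 142
45 [254.  146.1] seen top row 138
25 [281.5 146.2] seen top row 138
-25 [350.2 146.4] seen top row 138
-45 [377.8 146.4] seen top row 139
-75 [419.  146.5] seen top row 143
[ 0.00582534 -0.05168682  0.00814585] [-0.56309944  0.49422825 -6.46411212] 0.16892370080500585
```

```bash
python3 -m inch '[[1,0,0,0,0,0,0],[1,0,0,0,0,0,0],[1,0,0,0,0,0,0],[1,0,0,0,0,0,0],[1,0,0,0,0,0,0],[1,0,0,0,0,0,0]]'; python3 -c "
from cell import manip;print(manip.sign_off())"
```

```text
time: 27.22
tcp_pos: [613.1, -210.6, 245.4]
orientation: [3.139, -0.113, 0.002]
force: [-0.4, 0.2, -5.7]
opening: 0.174
the job is handed in; nothing more can be done
None
```

I handed the job in at 27.2 s with the two-cup order held about 12 cm up by its handle.

- **Scan:** I held the scanner level and still for about 3 s, window facing the label's middle from about 8 cm by calculation. The side view put the label within 1 px of where I expected it.
- **Scanner back:** It lies flat, let go, with its middle within about 3 mm of the pad's middle. The wrist picture after release confirmed this.
- **Lift:** The first grip on the handle failed. The fingertips were about 18 mm higher than I took from the reported TCP position, and they slipped off the top of the bar. The carrier stayed standing on the counter with both cups in it. I gripped about 19 mm lower and lifted it straight up.

**Last checks:**
- The carrier's bottom edge was within about 1 px of a level pose at 119.5 mm up.
- The far rim showed about 4–8 px higher in the wrist picture than predicted, equally on both sides, so I saw no sideways tilt.
- The steady load was about 6 N and the finger opening steady.
- Both lids showed dark where expected, though the -y one was less clear.

I made these last checks from image measurements only, because I had used up the 12 picture views. I did not look at the scanner, the other carrier or the bystanders again just before handing in.

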